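# Dock the frother's battery pack and lock it in

## Robot

A 6-joint arm with a two-finger parallel gripper is mounted at the origin on the work surface. World frame = base frame: x ahead of the robot, y to its left, z up, the work surface at z = 0. Lengths are in m, angles in rad, forces in N, time in s.
With the tool pointing down it reaches from about 0.35 to 0.775 m from the base axis. Payload 7.3 kg.
Tool frame: the origin (TCP) lies between the finger pads; the fingertips stand 17 mm ahead of it and the grasp point (between the pads) lies 2 mm behind it; z points along the fingers, y is the line along which they close (so a half turn about z gives the same grasp; the last joint's range is limited). The gripper opens to 92 mm and grips with 3 to 60 N. Pads are 19 mm wide; open, the fingers measure 130 mm over their backs; the gripper's body (75 mm by 190 mm) begins 47 mm behind the grasp point.
Start: joints at [1.131, 0.342, 1.524, -0, 1.275, -0.146], TCP at [0.152, 0.503, 0.244] pointing down, gripper open.
Joint ranges: [-2.53, 2.53], [-0.77, 2.02], [0.04, 2.7], [-1, 4.14], [0.28, 2.66], [-3.11, 3.11]. Speed limits (rad/s): [2.57, 2.57, 3.14, 3.14, 3.14, 3.14].

## Interface

Orientations are given as [roll, pitch, yaw] about the fixed x, y, z axes, in that order (R = Rz(yaw) Ry(pitch) Rx(roll)).
In Python, from cell import robot, optics gives the robot as it stands.
- The arm moves only by the tool play_rows, never from a script. Its argument "rows" is a list of rows, each a list of 7 numbers: the shift along the tool's x, y, z in cm, then the turn, a rotation vector about the tool's x, y, z in rad, then the opening, from 0 (shut) to 1 (fully open). In form: [[tx, ty, tz, wx, wy, wz, grip], ...]. A call has 1 to 20 rows; each row is the pose to reach, as a shift and turn from the pose commanded when the call began, along the tool's axes at that moment; what a row does not reach only later rows make up. A row lasts 1/10 s, in which the tool goes at most 50 mm and 8.59 degrees, less where a joint would pass 70% of its speed; a pose out of reach is approached as far as the arm can. A call with a gripper value outside its range is refused whole. The fingers move at their own pace and stop on an object; "squeeze" is the grip in N (left out, the last holds). Time passes only in rows, so rows that repeat a pose let the fingers close. It gives the time, the measured TCP pose, the force, the opening and the grip force at its end, in the units of the state.
- robot.observe(): the state, without advancing time (a new reading comes with each control period).
- optics.read_camera(name): name is "scene" or "top"; returns (picture, depth): 420x560x3 uint8, red, green, blue; 420x560 float32, m along the optical axis (not along the pixel's ray), 0 where there is no reading.
- optics.camera_model(name): a dict with "fx", "fy", "cx", "cy" (pixels), "dist" ([k1, k2, p1, p2, k3] as OpenCV has them; the pictures are not rectified), "origin" and "rotation" of the camera in the world. Camera axes: x right, y up, looking along -z (the intrinsics and any distortion apply to the point x, -y, -z); pixel columns grow to the right and rows downward; lengths in m; the calibration is good to about 2 mm. A picture is of the moment at which its call begins. camera_model takes no time and is no camera call.
- robot.hand_in(): hands the job in; it is judged then, once.
The state is a dict: "time": time; "qpos": joint angles; "qvel": joint speeds; "joint_efforts": joint torques, N m; "tool_pos": TCP position; "tool_rot": TCP orientation; "contact_force": force on the tool from outside, world axes, zero at the start; "torque": the same for the moment, N m; "opening": finger opening in m; "grip_force": force on a finger pad.
Only numpy, scipy, OpenCV 4.12 (cv2) and the standard library are available. Lean on these libraries where they do the work, as an engineer would, in place of code of your own. Each camera call takes 0.05 s, during which the arm holds its last target. There are 200 camera calls.

## Task

Put the cordless frother's battery pack on charge: lift it out of the white rack (only its narrow ends are free there), stand it upright on the round cork mat and let go of it. Then take it again by its broad faces, because the dock's tall cheeks leave no room for fingers at its ends, lower it gently all the way down into the dock's pocket, let go, and only then swing the dock's locking lever fully shut over it. Leave everything else where it is.

Things in the scene. Friction and masses are not known exactly. Their poses are not given: they have to be found in the camera images.
- pack_mid (a point): Centre (half-way up) of the battery pack: upright black plastic block, 62 mm long (its x), 40 mm thick (y), 90 mm high (z up), 0.3 to 0.5 kg, thin grey ribs on its broad (y) faces. Its lowest 10 mm is a foot set in 2.5 mm all round. Starts upright in one of the rack's three slots, x along the slot; the longest and tallest thing there. Same turned half round about z.
- rack: White plastic rack, fixed; origin under its centre. Base 92 (x) by 157 mm (y), 6 mm thick, things stand on it. Four dividers 50 mm long (x), tops 92 mm above the trolley top, leave three slots 47 mm wide, centred at y = -51, 0, 51 mm. Slots are open at both x ends but for a lip 12 mm above the trolley top; the pack's ends stand out 6 mm past the dividers, its top 4 mm above.
- mat_top (a point): Centre of the upper face of the round cork mat, fixed, 124 mm across and 5 mm thick. The pack has to be stood on it, its centre within 50 mm of this point.
- dock_seat (a point): Centre of the pocket floor of the fixed grey charging dock, 10 mm above the trolley top; a seated pack's centre is 45 mm above it. Pocket 66 mm (x) by 44 mm (y) inside, rim 6 mm thick and 30 mm high above the floor. Cheeks at x = 39 to 53 mm on both sides, 46 mm wide (y), rise 94 mm above the floor. The pack's x goes along the dock's x, either way round; its broad faces stay free above the rim.
- dock_lever (a joint): Angle (rad) of the locking lever, turning level about an upright pin on the dock's -x cheek. 0 = shut, at its stop: lying along the dock's +x over the pocket, about 4 mm above a seated pack. Grows as it opens, anticlockwise from above (towards the dock's +y), up to 2.2. Starts at 1.5 to 2.0. Light friction (about 1 N at the knob) holds it where left. A pack not down blocks it.
- lever_hinge (a point): Point on the lever's hinge axis, on the upper face of the lever, 113 mm above the trolley top. The steel lever is a flat bar 14 mm wide and 7 mm thick.
- lever_knob (a point): Grip point in the upright round black knob on the lever's free end, 90 mm from the hinge axis: knob 18 mm across, top 142 mm and this point 134 mm above the trolley top, 21 mm above the lever's upper face. Moves with the lever; its x points along the lever, away from the hinge.
- caddy: Bystander: brushed metal caddy 50 by 36 mm, 65 mm high, in another slot of the rack. Origin under its centre.
- sugar_box: Bystander: small wooden box 46 by 34 mm, 58 mm high with its round knob, in the third slot of the rack. Origin under its centre.
- jug: Bystander: steel milk frother jug with press button lid and side handle, 92 mm across, 155 mm high, behind the work. Origin under its centre.
- tamper: Bystander: steel tamper standing on its base, 58 mm across, 88 mm high, behind the work. Origin under its centre.
- espresso_cup: Bystander: white ceramic espresso cup with a handle, 62 mm across, 55 mm high, on the robot's side of the work. Origin under its centre.
- bowl: Bystander: olive wood bowl 92 mm across, 40 mm high, on the robot's side of the work. Origin under its centre.
Not all that is in view belongs to the job. Of the things that look like the part that bears pack_mid, the largest one is meant. Leave any red look-alike of the part that bears dock_seat alone.

How it is judged:
By the outcome, as a careful person would: the job done as asked, in the order asked, and still so for the second after the job is handed in, with the robot touching nothing.
It also fails if it takes over 72 s, if anything falls off the work surface, if the arm or the gripper's body presses on something with over 40 N, if the wrist force passes 120 N, or if a joint passes its speed limit or range.

## Working session

There is one attempt and no reset: what is moved stays moved. The work goes in short steps, Python scripts to look and compute and a tool call to move; the robot and the scene stay as the last step left them, time stands still between calls to the robot, and variables do not carry over. Pictures are saved under pics/ and viewed, at most 10 in all, crops included, and the job is handed in when it is done.

Besides the shell and the picture viewer there is one more tool, called after "Emit:" in YAML: its name, and indented under it one key for each argument. play_rows: Moves the arm, as the interface text tells. Its arguments: {"type":"object","properties":{"rows":{"type":"array"},"squeeze":{"type":"number"}},"required":["rows"]}

```bash
ls; mkdir -p pics; python3 - <<'E'
from cell import robot, optics
import cv2, numpy as np
for n in ("scene","top"):
    p,d=optics.read_camera(n); np.savez(f"pics/{n}0.npz",p=p,d=d)
    cv2.imwrite(f"pics/{n}0.png",p[:,:,::-1]); m=optics.camera_model(n); print(n,m, (d>0).mean())
print(robot.observe())
E
```

```text
pics
scene {'fx': 525.0300660941494, 'fy': 525.0300660941494, 'cx': 286.0106361111825, 'cy': 209.57831804787355, 'dist': array([0.0336673, 0.       , 0.       , 0.       , 0.       ]), 'origin': array([ 1.11478655, -0.55868756,  1.22552228]), 'rotation': array([0.62608434, 0.01047463, 0.78963058])} 0.9960204081632653
top {'fx': 401.74247504125736, 'fy': 401.74247504125736, 'cx': 284.4839412166395, 'cy': 206.8222194120685, 'dist': array([-0.00885019,  0.        ,  0.        ,  0.        ,  0.        ]), 'origin': array([0.452691  , 0.02389344, 0.97329979]), 'rotation': array([ 0.11693851, -0.0207258 , -1.59107933])} 0.9961522108843538
{'time': 0.1, 'qpos': array([ 1.13100039e+00,  3.42656011e-01,  1.52491946e+00,  3.83917609e-06,
        1.27537958e+00, -1.46016327e-01]), 'qvel': array([-0.00087471, -0.00296562, -0.00170575, -0.00085426, -0.0011065 ,
       -0.0004582 ]), 'joint_efforts': array([ 5.92791930e-04, -4.32004058e+01, -2.44694352e+01,  7.18832575e-02,
        5.25955518e-02, -6.79345749e-05]), 'tool_pos': array([0.15186781, 0.50220677, 0.24311361]), 'tool_rot': array([-3.14024528e+00, -2.01859081e-04,  2.84781179e+00]), 'contact_force': array([0.08003605, 0.03043567, 0.49370916]), 'torque': array([ 0.01387308, -0.03019589,  0.00488711]), 'grip_force': 0.0, 'opening': 0.09157708731959212}
```

View pics/scene0.png

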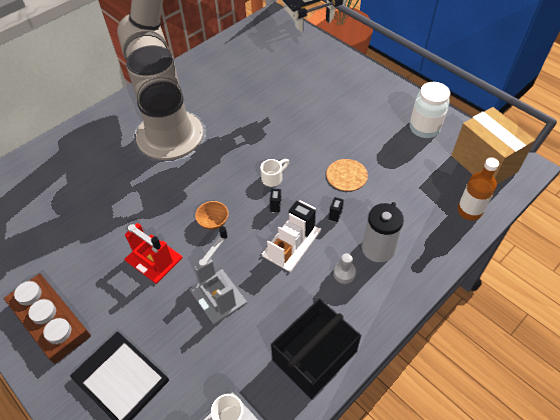

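View pics/top0.png

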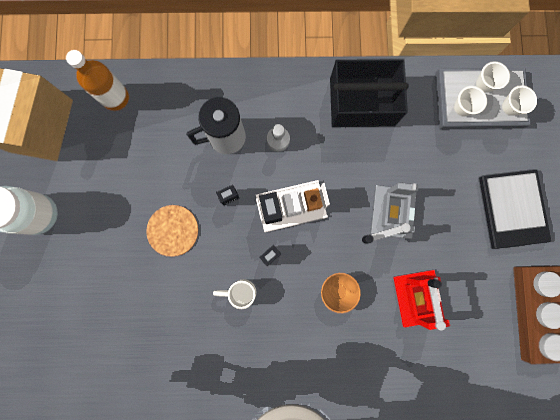

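Top view: pack in the rack's left slot (269,207), mat (172,231), grey dock (395,210) with the lever knob at (368,239). Red dock and the two small black blocks are decoys. Next I measure from the depth maps.

```bash
cat > h.py <<'E'
import numpy as np, cv2
from scipy.spatial.transform import Rotation as R
from cell import robot, optics
def model(n):
    m=optics.camera_model(n); K=np.array([[m['fx'],0,m['cx']],[0,m['fy'],m['cy']],[0,0,1]])
    return K,m['dist'],m['origin'],R.from_euler('xyz',m['rotation']).as_matrix()
def rays(n,uv):
    K,D,o,M=model(n); q=cv2.undistortPoints(np.float64(uv).reshape(-1,1,2),K,D).reshape(-1,2)
    return o,np.c_[q[:,0],-q[:,1],-np.ones(len(q))]@M.T
def cloud(n,d):
    v,u=np.mgrid[:420,:560]; o,r=rays(n,np.c_[u.ravel(),v.ravel()])
    return (o+r*d.reshape(-1,1)).reshape(420,560,3)
def onplane(n,uv,z):
    o,r=rays(n,uv); return o+r*((z-o[2])/r[:,2])[:,None]
def look(n): 
    return optics.read_camera(n)
def rect(P):
    (c,s,a)=cv2.minAreaRect(np.float32(P[:,:2]*1000)); return np.round(c,1),np.round(s,1),round(a,1)
E
python3 - <<'E'
from h import *
for n,wins in (("top",dict(table=(300,340,100,140),pack=(250,290,180,235),rack=(250,335,170,240),mat=(140,205,200,262),dock=(355,425,175,250))),("scene",dict(table=(330,380,60,100),mat=(320,375,155,195)))):
    z=np.load(f"pics/{n}0.npz"); C=cloud(n,z['d']); p=z['p']
    for k,(a,b,c,e) in wins.items():
        Q=C[c:e,a:b].reshape(-1,3); print(n,k,np.round(np.percentile(Q[:,2],[5,50,90,98,99.8]),4))
    if n=="top":
        hsv=cv2.cvtColor(p,cv2.COLOR_RGB2HSV)
    else: hsv=cv2.cvtColor(p,cv2.COLOR_RGB2HSV)
    a,b,c,e=wins['mat']; m=np.zeros((420,560),bool); m[c:e,a:b]=(hsv[c:e,a:b,1]>90)&(hsv[c:e,a:b,0]<25)
    v,u=np.nonzero(m); P=onplane(n,np.c_[u,v],.005); print(n,'mat',cv2.minEnclosingCircle(np.float32(P[:,:2]*1000)), P.mean(0))
    if n=="top":
        Z=C[:,:,2]
        for nm,(a,b,c,e),lo,hi in (("packtop",(250,290,180,235),.085,.11),("racktops",(250,335,170,240),.085,.11),("rackbase",(250,335,170,240),.003,.012),("dock>.09",(355,425,175,250),.085,.109),("lever",(355,425,175,250),.109,.125),("knob",(355,425,175,250),.13,.15)):
            m=np.zeros_like(Z,bool); m[c:e,a:b]=(Z[c:e,a:b]>lo)&(Z[c:e,a:b]<hi)
            Q=C[m]; print(nm,len(Q),rect(Q),Q.mean(0))
        T=cv2.resize(p[165:265,245:435],None,fx=4,fy=4,interpolation=cv2.INTER_CUBIC); cv2.imwrite("pics/topcrop.png",T[:,:,::-1])
    else:
        T=cv2.resize(p[185:325,180:360],None,fx=4,fy=4,interpolation=cv2.INTER_CUBIC); cv2.imwrite("pics/scenecrop.png",T[:,:,::-1])
E
```

```text
top table [-3.600e-03 -5.000e-04  3.050e-02  9.770e-02  9.733e-01]
top pack [-0.0031  0.0043  0.0954  0.0973  0.9733]
top rack [-0.0033  0.0012  0.091   0.0966  0.9733]
top mat [-0.0034  0.0015  0.0053  0.0069  0.9733]
top dock [-0.0032  0.0014  0.1013  0.1145  0.9733]
top mat ((514.1593627929688, 272.7148132324219), 62.06184005737305) [0.51412805 0.27266278 0.005     ]
packtop 595 (array([558.2,  35.2]), array([61.9, 54.8]), 12.4) [0.55772842 0.03508185 0.0944233 ]
racktops 690 (array([569.2, -14.8]), array([ 61.9, 157.2]), 12.4) [0.56073297 0.02136025 0.09383792]
rackbase 837 (array([572.9, -14.5]), array([166.3, 201.4]), 0.2) [ 0.5636174  -0.02430376  0.00626062]
dock>.09 220 (array([ 524.2, -244.4]), array([ 87.3, 174.7]), 54.2) [ 0.56580752 -0.2619985   0.10108078]
lever 293 (array([ 519.2, -240.4]), array([ 62.8, 171.8]), 44.4) [ 0.5022212  -0.22676066  0.11257331]
knob 64 (array([ 480.8, -169.5]), array([17.3, 14.7]), 87.2) [ 0.48086188 -0.16850246  0.14007158]
scene table [-3.9000e-03  1.2000e-03  5.3000e-03  7.6000e-03  1.2255e+00]
scene mat [-0.002   0.0038  0.0086  0.0112  1.2255]
scene mat ((515.2910766601562, 274.57806396484375), 63.17391586303711) [0.51539148 0.27355712 0.005     ]
```

View pics/topcrop.png

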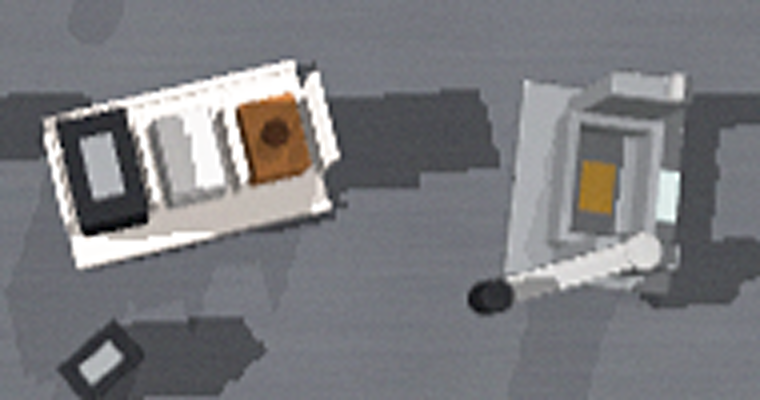

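View pics/scenecrop.png

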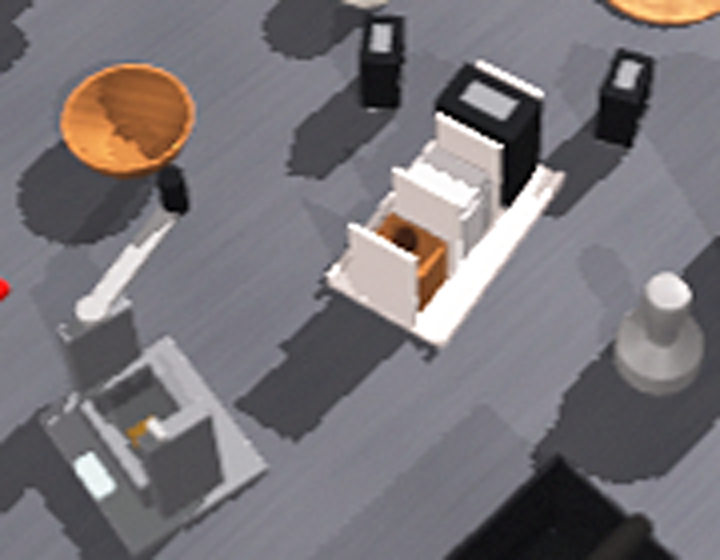

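```bash
cat >> h.py <<'E'
def flat(n,p,d,tol=.006):
    C=cloud(n,d); Z=np.float32(C[:,:,2]); k=np.ones((3,3)); rg=cv2.dilate(Z,k)-cv2.erode(Z,k)
    return C,rg<tol
def comps(m,mn=8):
    k,l,s,c=cv2.connectedComponentsWithStats(m.astype(np.uint8)); return [l==i for i in range(1,k) if s[i,4]>=mn]
E
python3 - <<'E'
from h import *
H=np.array([.565,-.255])
for n in ("top","scene"):
    z=np.load(f"pics/{n}0.npz"); p,d=z['p'],z['d']; C,fl=flat(n,p,d,.012); Z=C[:,:,2]
    near=np.hypot(C[:,:,0]-H[0],C[:,:,1]-H[1])<.12
    for nm,lo,hi in (("cheek",.098,.108),("rim",.034,.046),("base",.006,.014),("lever",.109,.119),("knob",.134,.146)):
        for m in comps(near&(Z>lo)&(Z<hi)): 
            Q=C[m]; print(n,nm,len(Q),rect(Q),'z',Q[:,2].mean().round(4))
    hsv=cv2.cvtColor(p,cv2.COLOR_RGB2HSV)
    # pack top: dark + label, height
    near=np.hypot(C[:,:,0]-.558,C[:,:,1]-.035)<.05
    white=(hsv[:,:,2]>190)
    for m in comps(near&(Z>.086)&(Z<.104)&(hsv[:,:,2]<110),20):
        v,u=np.nonzero(m); print(n,'pack dark',len(u),rect(onplane(n,np.c_[u,v],.096)),Z[m].mean())
    for m in comps(near&(Z>.086)&(Z<.104)&(hsv[:,:,2]>110)&(hsv[:,:,2]<190),20):
        v,u=np.nonzero(m); print(n,'pack label',len(u),rect(onplane(n,np.c_[u,v],.096)),Z[m].mean())
    kk=np.hypot(C[:,:,0]-.48,C[:,:,1]+.168)<.03
    for m in comps(kk&(hsv[:,:,2]<70)&(Z>.1)):
        v,u=np.nonzero(m); print(n,'knob dark',len(u),rect(onplane(n,np.c_[u,v],.142)),np.percentile(Z[m],[5,95]))
E
```

```text
top cheek 97 (array([ 596.7, -263.3]), array([33.1, 13.9]), 81.3) z 0.103
top cheek 19 (array([ 591.4, -288.6]), array([ 7.6, 14. ]), 59.5) z 0.1026
top cheek 20 (array([ 509.2, -242.7]), array([15.6,  6.5]), 89.4) z 0.1025
top cheek 30 (array([ 501.4, -273.5]), array([11.9, 13.6]), 71.5) z 0.1033
top rim 278 (array([ 551.6, -263.5]), array([ 57.5, 100.5]), 81.5) z 0.039
top base 479 (array([ 555.7, -227.9]), array([ 31.9, 120.4]), 79.2) z 0.0093
top base 155 (array([ 556.3, -308.8]), array([13.8, 81.8]), 83.7) z 0.01
top base 392 (array([ 551.9, -268.5]), array([37.3, 62.9]), 80.9) z 0.0096
top base 71 (array([ 489.7, -282.9]), array([14.1, 47.3]), 5.2) z 0.0092
top lever 19 (array([ 594.4, -280.8]), array([ 4.9, 13.7]), 85.2) z 0.1113
top lever 261 (array([ 496. , -224.2]), array([18.2, 85.6]), 15.5) z 0.1124
top knob 29 (array([ 484.1, -172.5]), array([16.7,  7.7]), 43.8) z 0.1409
top pack dark 353 (array([556.8,  34.9]), array([60.5, 39.7]), 11.8) 0.09499408216513427
top pack label 118 (array([557.4,  35.2]), array([34.6, 18.3]), 11.4) 0.09541767000567661
top knob dark 72 (array(
[... 336 characters left out ...]
), array([44.,  3.]), 80.7) z 0.04
scene base 664 (array([ 546.5, -261. ]), array([103.1, 126.3]), 81.5) z 0.0108
scene base 132 (array([ 538.9, -258.6]), array([38.4, 52.5]), 80.3) z 0.0108
scene lever 217 (array([ 492.2, -216.9]), array([ 19.5, 101. ]), 16.6) z 0.1142
scene lever 17 (array([ 592.1, -280.2]), array([ 6.4, 17.3]), 75.6) z 0.113
scene knob 19 (array([ 483.1, -174.9]), array([10.5,  9.6]), 51.3) z 0.1416
scene pack dark 250 (array([560.8,  32.4]), array([64.9, 47.1]), 12.7) 0.09606202188989339
scene pack label 61 (array([556.4,  37.5]), array([34.4, 18.2]), 12.8) 0.09757038506287685
scene knob dark 74 (array([ 487.7, -174. ]), array([15.5, 37.6]), 60.7) [0.11626052 0.14667027]
```

```bash
cat >> h.py <<'E'
def goto(x,y,z,yaw):
    s=robot.observe(); M=R.from_euler('xyz',s['tool_rot']); T=R.from_euler('xyz',[np.pi,0,np.radians(yaw)])
    print('t',s['time'],'pos',np.round(s['tool_pos'],4),'rpy',np.round(np.degrees(s['tool_rot']),2),'F',np.round(s['contact_force'],1),'open',round(s['opening'],4),'grip',round(s['grip_force'],1))
    print('cm',np.round(M.inv().apply(np.array([x,y,z])-s['tool_pos'])*100,2),'rotvec',np.round((M.inv()*T).as_rotvec(),3))
E
python3 - <<'E'
from h import *
goto(.557,.0355,.18,102.0)
z=np.load("pics/top0.npz"); C=cloud("top",z['d'])
for n,(u,v) in dict(jug=(220,117),tamper=(278,137),cup=(243,294),bowl=(341,293),deco=(228,194)).items(): print(n,C[v,u].round(3))
E
```

```text
t 0.1 pos [0.1519 0.5022 0.2431] rpy [-1.7992e+02 -1.0000e-02  1.6317e+02] F [0.1 0.  0.5] open 0.0916 grip 0.0
cm [-52.29 -32.93   6.35] rotvec [-1.000e-03  1.000e-03  1.068e+00]
jug [0.741 0.137 0.153]
tamper [0.72  0.015 0.073]
cup [0.36  0.104 0.004]
bowl [ 0.357 -0.129  0.003]
deco [0.591 0.131 0.062]
```

Emit:
play_rows:
  rows:
    - [-52.3,-32.9,0,0,0,1.068,1]
    - [-52.3,-32.9,0,0,0,1.068,1]
    - [-52.3,-32.9,0,0,0,1.068,1]
    - [-52.3,-32.9,0,0,0,1.068,1]
    - [-52.3,-32.9,0,0,0,1.068,1]
    - [-52.3,-32.9,0,0,0,1.068,1]
    - [-52.3,-32.9,0,0,0,1.068,1]
    - [-52.3,-32.9,0,0,0,1.068,1]
    - [-52.3,-32.9,0,0,0,1.068,1]
    - [-52.3,-32.9,0,0,0,1.068,1]
    - [-52.3,-32.9,0,0,0,1.068,1]
    - [-52.3,-32.9,0,0,0,1.068,1]
    - [-52.3,-32.9,0,0,0,1.068,1]
    - [-52.3,-32.9,0,0,0,1.068,1]
    - [-52.3,-32.9,6.3,0,0,1.068,1]
    - [-52.3,-32.9,6.3,0,0,1.068,1]
    - [-52.3,-32.9,6.3,0,0,1.068,1]
    - [-52.3,-32.9,6.3,0,0,1.068,1]
    - [-52.3,-32.9,6.3,0,0,1.068,1]

```text
time: 2.0
tool_pos: [0.5579, 0.0367, 0.1823]
tool_rot: [3.139, 0.001, 1.781]
contact_force: [-0.0, -0.1, 0.2]
opening: 0.0913
grip_force: 0.0
```

```bash
python3 - <<'E'
from h import *
goto(.557,.0355,.078,102.0)
E
```

```text
t 2.0 pos [0.5579 0.0367 0.1823] rpy [1.7985e+02 3.0000e-02 1.0202e+02] F [-0.  -0.1  0.2] open 0.0913 grip 0.0
cm [-0.09 -0.14 10.43] rotvec [0.003 0.001 0.   ]
```

Emit:
play_rows:
  rows:
    - [-0.1,-0.1,2,0,0,0,1]
    - [-0.1,-0.1,4,0,0,0,1]
    - [-0.1,-0.1,6,0,0,0,1]
    - [-0.1,-0.1,8,0,0,0,1]
    - [-0.1,-0.1,9,0,0,0,1]
    - [-0.1,-0.1,10,0,0,0,1]
    - [-0.1,-0.1,10.4,0,0,0,1]
    - [-0.1,-0.1,10.4,0,0,0,1]
    - [-0.1,-0.1,10.4,0,0,0,1]
    - [-0.1,-0.1,10.4,0,0,0,1]

```text
time: 3.0
tool_pos: [0.557, 0.035, 0.0775]
tool_rot: [3.14, 0.0, 1.78]
contact_force: [-0.3, 0.3, 0.3]
opening: 0.0917
grip_force: 0.0
```

```bash
python3 - <<'E'
from h import *
p,d=look("top"); goto(.557,.0355,.078,102.0)
q,_=look("scene")
T=np.vstack([cv2.resize(p[170:250,230:350],(480,320)),cv2.resize(q[190:270,240:345],(480,280))[:270]]); cv2.imwrite("pics/g1.png",T[:,:,::-1])
E
```

```text
t 3.05 pos [0.557  0.035  0.0774] rpy [1.7993e+02 1.0000e-02 1.0197e+02] F [0.1 0.1 0.8] open 0.0917 grip 0.0
cm [ 0.05  0.01 -0.06] rotvec [ 0.001  0.    -0.   ]
```

View pics/g1.png

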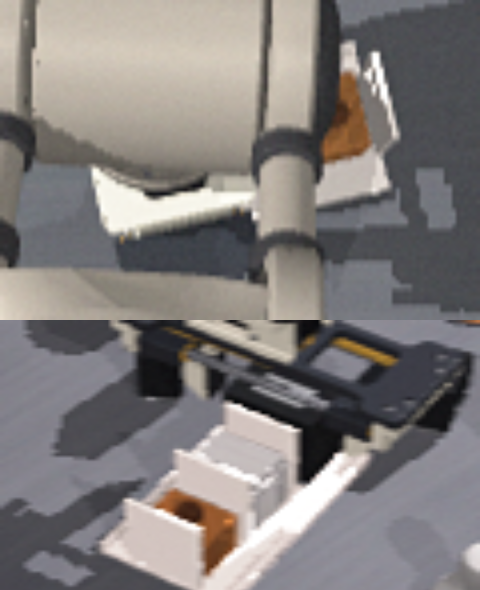

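Fingers straddle the pack's ends, and the gripper's body is clear. Close and lift.

Emit:
play_rows:
  rows:
    - [0,0,0,0,0,0,0.6]
    - [0,0,0,0,0,0,0.5]
    - [0,0,0,0,0,0,0.4]
    - [0,0,0,0,0,0,0.4]
    - [0,0,0,0,0,0,0.4]
    - [0,0,0,0,0,0,0.4]
    - [0,0,0,0,0,0,0.4]
    - [0,0,0,0,0,0,0.4]
    - [0,0,-0.3,0,0,0,0.4]
    - [0,0,-0.6,0,0,0,0.4]
    - [0,0,-1,0,0,0,0.4]
    - [0,0,-1.5,0,0,0,0.4]
    - [0,0,-1.5,0,0,0,0.4]
  squeeze: 35

```text
time: 4.4
tool_pos: [0.557, 0.035, 0.0925]
tool_rot: [3.14, 0.0, 1.78]
contact_force: [0.4, -0.5, -4.0]
opening: 0.0619
grip_force: 35.0
```

Emit:
play_rows:
  rows:
    - [0,0,-2,0,0,0,0.4]
    - [0,0,-4,0,0,0,0.4]
    - [0,0,-6,0,0,0,0.4]
    - [0,0,-8,0,0,0,0.4]
    - [0,0,-10,0,0,0,0.4]
    - [0,0,-11,0,0,0,0.4]
    - [0,0,-11,0,0,0,0.4]
    - [0,0,-11,0,0,0,0.4]

```text
time: 5.2
tool_pos: [0.5561, 0.035, 0.2009]
tool_rot: [-3.14, -0.0, 1.78]
contact_force: [-0.3, 0.7, -5.6]
opening: 0.0618
grip_force: 35.0
```

```bash
python3 - <<'E'
from h import *
goto(.5145,.2735,.1,102.0)
E
```

```text
t 5.2 pos [0.5561 0.035  0.2009] rpy [-1.7994e+02 -3.0000e-02  1.0197e+02] F [-0.3  0.7 -5.6] open 0.0618 grip 35.0
cm [24.19  0.89 10.1 ] rotvec [-0.001 -0.    -0.   ]
```

Emit:
play_rows:
  rows:
    - [3,0.1,0,0,0,0,0.4]
    - [6,0.2,0,0,0,0,0.4]
    - [9,0.3,0,0,0,0,0.4]
    - [12,0.4,0,0,0,0,0.4]
    - [15,0.5,0,0,0,0,0.4]
    - [18,0.6,0,0,0,0,0.4]
    - [21,0.8,0,0,0,0,0.4]
    - [23,0.9,0,0,0,0,0.4]
    - [24.2,0.9,2,0,0,0,0.4]
    - [24.2,0.9,4,0,0,0,0.4]
    - [24.2,0.9,6,0,0,0,0.4]
    - [24.2,0.9,8,0,0,0,0.4]
    - [24.2,0.9,10,0,0,0,0.4]
    - [24.2,0.9,11,0,0,0,0.4]
    - [24.2,0.9,11.6,0,0,0,0.4]
    - [24.2,0.9,11.9,0,0,0,0.4]
    - [24.2,0.9,12.1,0,0,0,0.4]
    - [24.2,0.9,12.2,0,0,0,0.4]
    - [24.2,0.9,12.2,0,0,0,0.4]

```text
time: 7.1
tool_pos: [0.5154, 0.2737, 0.0802]
tool_rot: [3.141, -0.0, 1.78]
contact_force: [-0.6, 0.1, -3.9]
opening: 0.0619
grip_force: 35.0
```

Emit:
play_rows:
  rows:
    - [0,0,0.1,0,0,0,0.4]
    - [0,0,0.2,0,0,0,0.4]
    - [0,0,0.25,0,0,0,0.4]
    - [0,0,0.3,0,0,0,0.4]
    - [0,0,0.3,0,0,0,0.4]

```text
time: 7.6
tool_pos: [0.5151, 0.2736, 0.0767]
tool_rot: [-3.142, -0.0, 1.78]
contact_force: [0.4, -0.8, -4.5]
opening: 0.0616
grip_force: 35.0
```

Emit:
play_rows:
  rows:
    - [0,0,0.05,0,0,0,0.4]
    - [0,0,0.1,0,0,0,0.4]
    - [0,0,0.1,0,0,0,0.4]
    - [0,0,0.1,0,0,0,0.4]

```text
time: 8.0
tool_pos: [0.5152, 0.2736, 0.0758]
tool_rot: [3.141, -0.0, 1.78]
contact_force: [0.3, -0.2, -4.5]
opening: 0.0617
grip_force: 35.0
```

Emit:
play_rows:
  rows:
    - [0,0,0.05,0,0,0,0.4]
    - [0,0,0.1,0,0,0,0.4]
    - [0,0,0.1,0,0,0,0.4]
    - [0,0,0.1,0,0,0,0.4]

```text
time: 8.4
tool_pos: [0.5152, 0.2736, 0.0757]
tool_rot: [3.141, -0.0, 1.78]
contact_force: [-2.6, -1.0, 6.0]
opening: 0.0617
grip_force: 35.0
```

Contact at TCP z 0.0757. Release slowly and rise.

Emit:
play_rows:
  rows:
    - [0,0,-0.05,0,0,0,0.4]
    - [0,0,-0.05,0,0,0,0.75]
    - [0,0,-0.05,0,0,0,0.85]
    - [0,0,-0.05,0,0,0,0.95]
    - [0,0,-0.05,0,0,0,1]
    - [0,0,-0.05,0,0,0,1]
    - [0,0,-0.05,0,0,0,1]
    - [0,0,-0.5,0,0,0,1]
    - [0,0,-2,0,0,0,1]
    - [0,0,-5,0,0,0,1]
    - [0,0,-8,0,0,0,1]
    - [0,0,-11,0,0,0,1]
    - [0,0,-13,0,0,0,1]

```text
time: 9.7
tool_pos: [0.5157, 0.2738, 0.2075]
tool_rot: [3.138, -0.001, 1.78]
contact_force: [1.2, 0.6, -0.3]
opening: 0.0914
grip_force: 0.0
```

Emit:
play_rows:
  rows:
    - [-16,0,0,0,0,1.571,1]
    - [-16,0,0,0,0,1.571,1]
    - [-16,0,0,0,0,1.571,1]
    - [-16,0,0,0,0,1.571,1]
    - [-16,0,0,0,0,1.571,1]
    - [-16,0,0,0,0,1.571,1]
    - [-16,0,0,0,0,1.571,1]
    - [-16,0,0,0,0,1.571,1]
    - [-16,0,0,0,0,1.571,1]
    - [-16,0,0,0,0,1.571,1]
    - [-16,0,0,0,0,1.571,1]
    - [-16,0,0,0,0,1.571,1]
    - [-16,0,0,0,0,1.571,1]
    - [-16,0,0,0,0,1.571,1]

```text
time: 11.1
tool_pos: [0.5483, 0.1171, 0.2048]
tool_rot: [-3.142, -0.0, 0.21]
contact_force: [0.8, -0.2, 0.1]
opening: 0.0919
grip_force: 0.0
```

```bash
cat >> h.py <<'E'
def pack(n,p,d,c,zt):
    C=cloud(n,d); Z=C[:,:,2]; V=cv2.cvtColor(p,cv2.COLOR_RGB2HSV)[:,:,2]
    near=np.hypot(C[:,:,0]-c[0],C[:,:,1]-c[1])<.05
    for nm,k in (('all',V<999),('label',V>110)):
        for m in comps(near&(abs(Z-zt)<.009)&k,20):
            v,u=np.nonzero(m); print(n,nm,len(u),rect(onplane(n,np.c_[u,v],zt)),Z[m].mean().round(4))
E
python3 - <<'E'
from h import *
for n in ("top","scene"):
    p,d=look(n); np.savez(f"pics/{n}1.npz",p=p,d=d); pack(n,p,d,(.515,.2735),.095)
    T=cv2.resize(p[:,:400],None,fx=1,fy=1)
    cv2.imwrite(f"pics/{n}1.png",p[:,:,::-1])
goto(.515,.2735,.1,12)
E
```

```text
top all 288 (array([516.3, 263.6]), array([65. , 32.4]), 0.9) 0.0937
top label 102 (array([516.1, 270.7]), array([17.2, 34.9]), 88.9) 0.0941
scene all 272 (array([518.8, 272.3]), array([63.8, 49.4]), 13.4) 0.0957
scene label 60 (array([514.4, 276.6]), array([34.1, 18.5]), 14.0) 0.0967
t 11.2 pos [0.5484 0.1171 0.2048] rpy [-1.800e+02 -1.000e-02  1.202e+01] F [ 0.2 -0.4 -0.1] open 0.0915 grip 0.0
cm [-1.000e-02 -1.599e+01  1.048e+01] rotvec [-0. -0.  0.]
```

View pics/scene1.png

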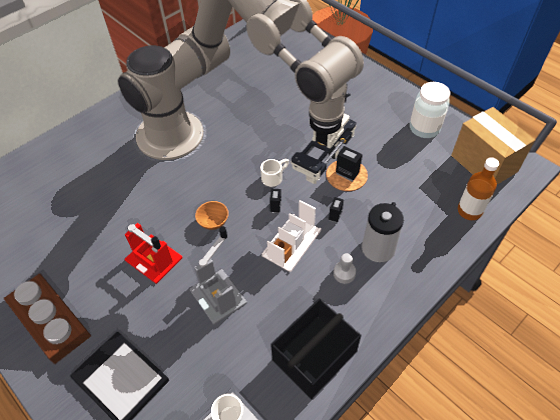

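Pack stands upright on the mat (347,163). Now regrasp it by its broad faces.

Emit:
play_rows:
  rows:
    - [0,-4,0,0,0,0,1]
    - [0,-8,0,0,0,0,1]
    - [0,-12,0,0,0,0,1]
    - [0,-16,0,0,0,0,1]
    - [0,-16,0,0,0,0,1]
    - [0,-16,0,0,0,0,1]
    - [0,-16,3,0,0,0,1]
    - [0,-16,6,0,0,0,1]
    - [0,-16,9,0,0,0,1]
    - [0,-16,11,0,0,0,1]
    - [0,-16,12,0,0,0,1]
    - [0,-16,12.9,0,0,0,1]
    - [0,-16,12.9,0,0,0,1]
    - [0,-16,12.9,0,0,0,1]

```text
time: 12.6
tool_pos: [0.5158, 0.2735, 0.0766]
tool_rot: [-3.141, -0.001, 0.208]
contact_force: [0.4, 0.2, 0.1]
opening: 0.0916
grip_force: 0.0
```

```bash
python3 - <<'E'
from h import *
goto(.5151,.2736,.075,12.0)
E
```

```text
t 12.6 pos [0.5158 0.2735 0.0766] rpy [-1.7999e+02 -9.0000e-02  1.1950e+01] F [0.4 0.2 0.1] open 0.0916 grip 0.0
cm [-0.07 -0.02  0.16] rotvec [-0.    -0.001 -0.001]
```

Emit:
play_rows:
  rows:
    - [0,0,0,0,0,0,0.6]
    - [0,0,0,0,0,0,0.45]
    - [0,0,0,0,0,0,0.3]
    - [0,0,0,0,0,0,0.2]
    - [0,0,0,0,0,0,0.2]
    - [0,0,0,0,0,0,0.2]
    - [0,0,0,0,0,0,0.2]
    - [0,0,0,0,0,0,0.2]
    - [0,0,0,0,0,0,0.2]
    - [0,0,-0.3,0,0,0,0.2]
    - [0,0,-0.6,0,0,0,0.2]
    - [0,0,-1,0,0,0,0.2]
    - [0,0,-1,0,0,0,0.2]
  squeeze: 35

```text
time: 13.9
tool_pos: [0.5154, 0.2737, 0.0863]
tool_rot: [-3.141, -0.001, 0.209]
contact_force: [0.1, -0.4, -4.0]
opening: 0.0398
grip_force: 35.0
```

```bash
python3 - <<'E'
from h import *
goto(.5155,.2735,.235,12.0)
E
```

```text
t 13.9 pos [0.5154 0.2737 0.0863] rpy [-1.7999e+02 -5.0000e-02  1.1960e+01] F [ 0.1 -0.4 -4. ] open 0.0398 grip 35.0
cm [ 1.000e-02  2.000e-02 -1.487e+01] rotvec [-0.    -0.001 -0.001]
```

Emit:
play_rows:
  rows:
    - [0,0,-3,0,0,0,0.2]
    - [0,0,-6,0,0,0,0.2]
    - [0,0,-9,0,0,0,0.2]
    - [0,0,-12,0,0,0,0.2]
    - [0,0,-14,0,0,0,0.2]
    - [0,0,-15,0,0,0,0.2]
    - [0,0,-15,0,0,0,0.2]

```text
time: 14.6
tool_pos: [0.5156, 0.2737, 0.2368]
tool_rot: [-3.141, -0.002, 0.209]
contact_force: [0.7, -0.0, -4.2]
opening: 0.0397
grip_force: 35.0
```

```bash
python3 - <<'E'
from h import *
goto(.550,-.2645,.235,-8.4)
E
```

```text
t 14.6 pos [0.5156 0.2737 0.2368] rpy [-1.7998e+02 -1.3000e-01  1.1960e+01] F [ 0.7 -0.  -4.2] open 0.0397 grip 35.0
cm [-7.79 53.37  0.14] rotvec [-0.001 -0.002  0.355]
```

Emit:
play_rows:
  rows:
    - [-0.5,3,0,0,0,0.02,0.2]
    - [-1,7,0,0,0,0.05,0.2]
    - [-1.6,11,0,0,0,0.08,0.2]
    - [-2.2,15,0,0,0,0.11,0.2]
    - [-2.8,19,0,0,0,0.14,0.2]
    - [-3.4,23,0,0,0,0.17,0.2]
    - [-4,27,0,0,0,0.2,0.2]
    - [-4.6,31,0,0,0,0.23,0.2]
    - [-5.1,35,0,0,0,0.26,0.2]
    - [-5.7,39,0,0,0,0.29,0.2]
    - [-6.3,43,0,0,0,0.31,0.2]
    - [-6.9,47,0,0,0,0.33,0.2]
    - [-7.4,50.5,0,0,0,0.345,0.2]
    - [-7.7,52.8,0,0,0,0.355,0.2]
    - [-7.8,53.4,0.1,0,0,0.355,0.2]
    - [-7.8,53.4,0.1,0,0,0.355,0.2]
    - [-7.8,53.4,0.1,0,0,0.355,0.2]

```text
time: 16.3
tool_pos: [0.5493, -0.2637, 0.2337]
tool_rot: [-3.14, 0.002, -0.145]
contact_force: [-0.1, 0.8, -4.6]
opening: 0.0398
grip_force: 35.0
```

```bash
python3 - <<'E'
from h import *
goto(.550,-.2645,.18,-8.4)
ims=[]
for n in ("top","scene"):
    p,d=look(n); np.savez(f"pics/{n}2.npz",p=p,d=d); ims.append(p)
T=np.vstack([cv2.resize(ims[0][150:270,320:470],(375,300)),cv2.resize(ims[1][190:330,150:325],(375,300))]); cv2.imwrite("pics/g2.png",T[:,:,::-1])
E
```

```text
t 16.3 pos [ 0.5493 -0.2637  0.2337] rpy [-1.7991e+02  1.1000e-01 -8.3400e+00] F [-0.1  0.8 -4.6] open 0.0398 grip 35.0
cm [0.1  0.07 5.37] rotvec [-0.002  0.002  0.001]
```

View pics/g2.png

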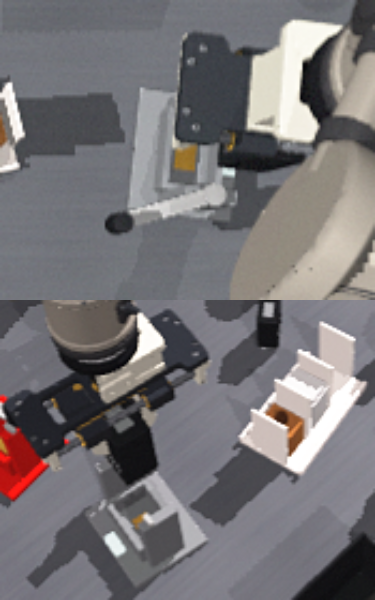

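```bash
python3 - <<'E'
from h import *
s=robot.observe(); t=s['tool_pos']
z=np.load("pics/scene2.npz"); z0=np.load("pics/scene0.npz")
def nrm(C):
    dx=np.zeros_like(C);dy=np.zeros_like(C); dx[:,1:-1]=C[:,2:]-C[:,:-2]; dy[1:-1]=C[2:]-C[:-2]
    n=np.cross(dx,dy); return n/(np.linalg.norm(n,axis=2,keepdims=True)+1e-12)
def faces(nm,C,org,yaw,zl,zh,box):
    M=R.from_euler('z',yaw,degrees=True).as_matrix(); P=(C-org)@M; N=nrm(C)@M; N*=np.sign(N[:,:,2:]+1e-9)*0+1
    b=(abs(P[:,:,0])<box)&(abs(P[:,:,1])<box)&(C[:,:,2]>zl)&(C[:,:,2]<zh)
    for a,k in ((0,'x'),(1,'y')):
        m=b&(abs(N[:,:,a])>.93); v=P[m][:,a]*1000
        h,e=np.histogram(v,bins=np.arange(-70,71,2)); print(nm,k,[(int(e[i])+1,int(h[i])) for i in range(len(h)) if h[i]>=4])
        for lo,hi in {('pack','x'):[(24,38)],('pack','y'):[(-27,-13)],('dock','x'):[(46,60)],('dock','y'):[(-36,-24)]}[nm[:4],k]:
            q=m&(P[:,:,a]*1000>lo)&(P[:,:,a]*1000<hi)
            Q=P[q]; n=len(Q)
            if n>8:
                o=1-a; f=np.polyfit(Q[:,o],Q[:,a]*1000,1); print('   med',np.median(Q[:,a]*1000).round(2),n,'slope deg',np.degrees(f[0]/1000).round(2),'z',Q[:,2].min().round(3),Q[:,2].max().round(3))
faces('pack',cloud("scene",z['d']),np.array([t[0],t[1],0]),-8.4,.165,.25,.05)
for nm,zz in (('dock0',z0),('dock2',z)):
    faces(nm,cloud("scene",zz['d']),np.array([.550,-.2645,0]),-8.4,.014,.108,.07)
# top faces by plane casting
for n in("top","scene"):
    zz=np.load(f"pics/{n}0.npz");C,_=flat(n,zz['p'],zz['d']);M=R.from_euler('z',-8.4,degrees=True).as_matrix();P=(C-np.array([.55,-.2645,0]))@M*1000
    for nm,zl,zh,b in (("cheek+",99,108,(30,62,-35,35)),("rim",35,45,(-45,45,-40,40)),("floor",5,15,(-36,36,-25,25)),("base",4,14,(-90,90,-70,70))):
        m=(P[:,:,2]>zl)&(P[:,:,2]<zh)&(P[:,:,0]>b[0])&(P[:,:,0]<b[1])&(P[:,:,1]>b[2])&(P[:,:,1]<b[3]);Q=P[m]
        print(n,nm,len(Q),'x',np.percentile(Q[:,0],[1,4,50,96,99]).round(1),'y',np.percentile(Q[:,1],[1,4,50,96,99]).round(1))
E
```

```text
pack x [(7, 4), (9, 16), (11, 7), (27, 10), (29, 98), (31, 74), (33, 6)]
   med 29.79 189 slope deg -1.0 z 0.166 0.25
pack y [(-19, 65)]
   med -19.15 66 slope deg 0.29 z 0.173 0.249
dock0 x [(-45, 9), (-43, 52), (-41, 58), (-39, 13), (-37, 18), (-35, 20), (47, 6), (49, 68), (51, 96), (53, 6)]
   med 50.18 176 slope deg -0.41 z 0.014 0.106
dock0 y [(-27, 31), (-25, 10), (-23, 5), (-21, 42), (23, 24), (25, 9)]
   med -26.32 41 slope deg -0.45 z 0.014 0.045
dock2 x [(-43, 21), (-41, 23), (-39, 9), (-37, 18), (-35, 22), (-33, 4), (47, 5), (49, 67), (51, 102), (53, 4)]
   med 50.15 181 slope deg -1.22 z 0.014 0.106
dock2 y [(-27, 29), (-25, 14), (-21, 44), (23, 24), (25, 4)]
   med -26.28 43 slope deg -0.24 z 0.014 0.044
top cheek+ 112 x [39.1 39.4 45.1 52.2 52.9] y [-21.3 -20.1   5.5  23.1  24.1]
top rim 256 x [-38.8 -35.4  12.4  39.3  40.5] y [-27.2 -26.5  11.5  29.1  29.4]
top floor 400 x [-28.2 -26.5   2.4  32.   33.4] y [-21.7 -20.9  -3.7  13.3  14.7]
top base 1143 x [-59.2 -55.8   1.1  51.9  58.7] y [-47.8 -45.7   8.9  49.9  51.1]
scene cheek+ 95 x [36.8 37.8 45.7 51.  51.8] y [-21.4 -20.5   3.8  22.7  23.9]
scene rim 185 x [-44.1 -42.7 -24.6  33.6  37.3] y [-26.8 -26.4  -9.2  28.1  29.1]
scene floor 148 x [-35.7 -34.6 -21.7   7.6  25.1] y [-18.9 -14.8   1.1  22.3  23.6]
scene base 1055 x [-82.3 -66.4   7.6  80.5  88.3] y [-67.  -58.8  -9.8  56.   65.1]
```

Emit:
play_rows:
  rows:
    - [0,0,2,0,0,0,0.2]
    - [0,0,4,0,0,0,0.2]
    - [0,0,6,0,0,0,0.2]
    - [0,0,8,0,0,0,0.2]
    - [0,0,9,0,0,0,0.2]
    - [0,0,10,0,0,0,0.2]
    - [0,0,10.7,0,0,0,0.2]
    - [0,0,11.2,0,0,0,0.2]
    - [0,0,11.5,0,0,0,0.2]
    - [0,0,11.5,0,0,0,0.2]
    - [0,0,11.5,0,0,0,0.2]

```text
time: 17.5
tool_pos: [0.5498, -0.2651, 0.1201]
tool_rot: [3.141, -0.001, -0.146]
contact_force: [0.6, -0.4, -4.6]
opening: 0.0398
grip_force: 35.0
```

```bash
python3 - <<'E'
from h import *
goto(.5493,-.2634,.105,-8.4)
E
```

```text
t 17.5 pos [ 0.5498 -0.2651  0.1201] rpy [ 1.7999e+02 -4.0000e-02 -8.3800e+00] F [ 0.6 -0.4 -4.6] open 0.0398 grip 35.0
cm [-0.08 -0.16  1.51] rotvec [ 0.    -0.001  0.   ]
```

```bash
cat > rel.py <<'E'
from h import *
def nrm(C):
    dx=np.zeros_like(C);dy=np.zeros_like(C); dx[:,1:-1]=C[:,2:]-C[:,:-2]; dy[1:-1]=C[2:]-C[:-2]
    n=np.cross(dx,dy); return n/(np.linalg.norm(n,axis=2,keepdims=True)+1e-12)
def med(C,org,a,lo,hi,zl,zh,yaw=-8.4):
    M=R.from_euler('z',yaw,degrees=True).as_matrix(); P=(C-org)@M*1000; N=nrm(C)@M
    o=1-a; m=(abs(N[:,:,a])>.93)&(P[:,:,a]>lo)&(P[:,:,a]<hi)&(abs(P[:,:,o])<40)&(P[:,:,2]>zl)&(P[:,:,2]<zh); return np.median(P[m][:,a]).round(2),int(m.sum())
E
python3 - <<'E'
from rel import *
for i in range(3):
    p,d=look("scene"); C=cloud("scene",d); t=robot.observe()['tool_pos']; org=np.array([t[0],t[1],0])
    print(t.round(4),'pack +x',med(C,org,0,24,36,108,138),'pack -y',med(C,org,1,-26,-14,60,138),'cheek+x',med(C,org,0,46,60,15,100),'rim -y',med(C,org,1,-34,-25,14,40),'cheek -y',med(C,org,1,-24.5,-17,45,100))
T=cv2.resize(p[200:330,150:290],None,fx=4,fy=4); cv2.imwrite("pics/g3.png",T[:,:,::-1])
E
```

```text
[ 0.5498 -0.2652  0.1202] pack +x (np.float64(29.81), 56) pack -y (np.float64(-19.06), 50) cheek+x (np.float64(50.25), 178) rim -y (np.float64(-25.54), 33) cheek -y (np.float64(-19.07), 33)
[ 0.5498 -0.2652  0.1202] pack +x (np.float64(29.55), 52) pack -y (np.float64(-19.21), 51) cheek+x (np.float64(50.07), 163) rim -y (np.float64(-25.42), 31) cheek -y (np.float64(-19.23), 36)
[ 0.5498 -0.2651  0.1201] pack +x (np.float64(29.99), 45) pack -y (np.float64(-19.16), 51) cheek+x (np.float64(50.13), 180) rim -y (np.float64(-25.57), 44) cheek -y (np.float64(-19.17), 36)
```

View pics/g3.png

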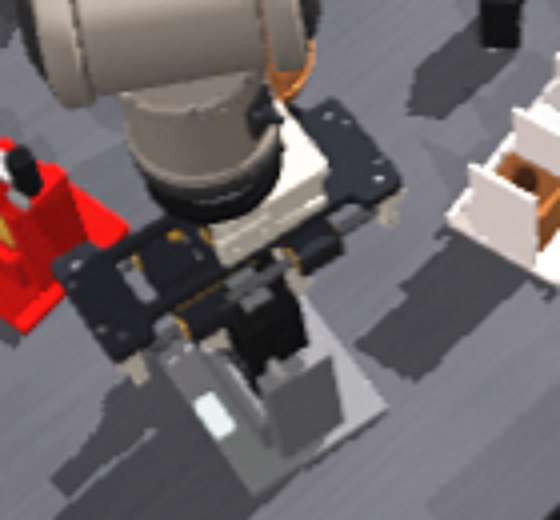

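Emit:
play_rows:
  rows:
    - [-0.11,-0.16,0,0,0,0,0.2]
    - [-0.11,-0.16,0,0,0,0,0.2]
    - [-0.11,-0.16,0,0,0,0,0.2]
    - [-0.11,-0.16,0.3,0,0,0,0.2]
    - [-0.11,-0.16,0.6,0,0,0,0.2]
    - [-0.11,-0.16,0.9,0,0,0,0.2]
    - [-0.11,-0.16,1.1,0,0,0,0.2]
    - [-0.11,-0.16,1.3,0,0,0,0.2]
    - [-0.11,-0.16,1.5,0,0,0,0.2]
    - [-0.11,-0.16,1.5,0,0,0,0.2]

```text
time: 18.65
tool_pos: [0.5486, -0.2631, 0.1043]
tool_rot: [-3.141, 0.001, -0.146]
contact_force: [-0.6, -0.1, -4.5]
opening: 0.0399
grip_force: 35.0
```

No contact, and the foot is inside the rim. Now the shoulder, in small steps.

Emit:
play_rows:
  rows:
    - [0,0,0.15,0,0,0,0.2]
    - [0,0,0.3,0,0,0,0.2]
    - [0,0,0.45,0,0,0,0.2]
    - [0,0,0.6,0,0,0,0.2]
    - [0,0,0.6,0,0,0,0.2]

```text
time: 19.15
tool_pos: [0.5486, -0.2632, 0.0984]
tool_rot: [-3.141, 0.0, -0.146]
contact_force: [-0.3, 0.5, -4.1]
opening: 0.0395
grip_force: 35.0
```

Emit:
play_rows:
  rows:
    - [0,0,0.2,0,0,0,0.2]
    - [0,0,0.4,0,0,0,0.2]
    - [0,0,0.6,0,0,0,0.2]
    - [0,0,0.8,0,0,0,0.2]
    - [0,0,1.0,0,0,0,0.2]
    - [0,0,1.2,0,0,0,0.2]
    - [0,0,1.35,0,0,0,0.2]
    - [0,0,1.45,0,0,0,0.2]
    - [0,0,1.5,0,0,0,0.2]
    - [0,0,1.5,0,0,0,0.2]

```text
time: 20.15
tool_pos: [0.5487, -0.2632, 0.0836]
tool_rot: [-3.141, 0.0, -0.146]
contact_force: [0.1, 0.6, -4.5]
opening: 0.0396
grip_force: 35.0
```

Emit:
play_rows:
  rows:
    - [0,0,0.05,0,0,0,0.2]
    - [0,0,0.1,0,0,0,0.2]
    - [0,0,0.15,0,0,0,0.2]
    - [0,0,0.2,0,0,0,0.2]
    - [0,0,0.2,0,0,0,0.2]

```text
time: 20.65
tool_pos: [0.5487, -0.2632, 0.0816]
tool_rot: [-3.141, 0.0, -0.146]
contact_force: [0.2, -0.0, -5.2]
opening: 0.0395
grip_force: 35.0
```

Emit:
play_rows:
  rows:
    - [0,0,0.05,0,0,0,0.2]
    - [0,0,0.1,0,0,0,0.2]
    - [0,0,0.1,0,0,0,0.2]
    - [0,0,0.1,0,0,0,0.2]

```text
time: 21.05
tool_pos: [0.5488, -0.2633, 0.0807]
tool_rot: [-3.142, -0.0, -0.146]
contact_force: [-0.0, -1.2, -3.6]
opening: 0.0395
grip_force: 35.0
```

Emit:
play_rows:
  rows:
    - [0,0,0.05,0,0,0,0.2]
    - [0,0,0.1,0,0,0,0.2]
    - [0,0,0.1,0,0,0,0.2]
    - [0,0,0.1,0,0,0,0.2]

```text
time: 21.45
tool_pos: [0.5488, -0.2632, 0.0807]
tool_rot: [3.141, -0.001, -0.146]
contact_force: [-2.9, 1.5, 5.6]
opening: 0.0397
grip_force: 35.0
```

Seated at the expected height (TCP 0.0807). Release and rise.

Emit:
play_rows:
  rows:
    - [0,0,-0.1,0,0,0,0.2]
    - [0,0,-0.1,0,0,0,0.55]
    - [0,0,-0.1,0,0,0,0.7]
    - [0,0,-0.1,0,0,0,0.8]
    - [0,0,-0.1,0,0,0,0.8]
    - [0,0,-0.1,0,0,0,0.8]
    - [0,0,-1,0,0,0,0.8]
    - [0,0,-3,0,0,0,0.8]
    - [0,0,-6,0,0,0,0.8]
    - [0,0,-9,0,0,0,0.8]
    - [0,0,-12,0,0,0,0.8]
    - [0,0,-15,0,0,0,0.8]
    - [0,0,-15,0,0,0,0.8]

```text
time: 22.75
tool_pos: [0.5505, -0.2643, 0.2354]
tool_rot: [3.138, -0.009, -0.146]
contact_force: [0.9, -0.4, 1.0]
opening: 0.0733
grip_force: 0.0
```

Emit:
play_rows:
  rows:
    - [0,-4,0,0,0,0,0.8]
    - [0,-8,0,0,0,0,0.8]
    - [0,-12,0,0,0,0,0.8]
    - [0,-16,0,0,0,0,0.8]
    - [0,-20,0,0,0,0,0.8]
    - [0,-20,0,0,0,0,0.8]
    - [0,-20,0,0,0,0,0.8]

```text
time: 23.45
tool_pos: [0.5777, -0.0646, 0.2296]
tool_rot: [3.141, 0.0, -0.144]
contact_force: [0.2, -0.9, -1.0]
opening: 0.0737
grip_force: 0.0
```

```bash
python3 - <<'E'
from h import *
ims=[]
for n in ("top","scene"):
    p,d=look(n); C=cloud(n,d); Z=C[:,:,2]; ims.append(p); V=cv2.cvtColor(p,cv2.COLOR_RGB2HSV)[:,:,2]
    print(n); pack(n,p,d,(.549,-.263),.100)
    kk=np.hypot(C[:,:,0]-.482,C[:,:,1]+.170)<.03
    for m in comps(kk&(Z>.13)&(Z<.15)): v,u=np.nonzero(m); print('knob top',len(u),rect(onplane(n,np.c_[u,v],.142)),Z[m].mean())
    for m in comps((np.hypot(C[:,:,0]-.49,C[:,:,1]+.21)<.07)&(Z>.108)&(Z<.12),40): print('lever',m.sum(),rect(C[m]))
T=np.vstack([cv2.resize(ims[0][150:270,320:470],(375,300)),cv2.resize(ims[1][190:330,150:325],(375,300))]); cv2.imwrite("pics/g4.png",T[:,:,::-1])
goto(0.481,-.17,.2,0)
E
```

```text
top
top all 60 (array([ 592.3, -275.5]), array([32. , 11.8]), 81.9) 0.1019
top all 436 (array([ 549.7, -264.7]), array([35.5, 62.4]), 81.5) 0.0991
top label 88 (array([ 546.5, -261.8]), array([17.7, 25. ]), 86.8) 0.0996
knob top 63 (array([ 480.7, -168.3]), array([18.8, 14.5]), 88.9) 0.14031221703633703
lever 88 (array([ 504.5, -253.5]), array([17.9, 25. ]), 6.9)
scene
scene all 555 (array([ 548.8, -263. ]), array([ 47.4, 104.1]), 81.1) 0.101
scene label 82 (array([ 546.8, -261. ]), array([18.4, 32. ]), 82.1) 0.1013
scene label 36 (array([ 592.4, -261.1]), array([30.7, 10.2]), 87.7) 0.1045
knob top 52 (array([ 482.1, -170.9]), array([14.9, 24.4]), 49.2) 0.14058053059838346
lever 227 (array([ 491.7, -215.9]), array([ 20.2, 103.4]), 15.4)
t 23.55 pos [ 0.5777 -0.0662  0.2296] rpy [ 1.7998e+02  2.0000e-02 -8.4100e+00] F [-0.2 -0.2  0.6] open 0.0735 grip 0.0
cm [-8.04 11.68  2.96] rotvec [ 0.     0.    -0.147]
```

View pics/g4.png

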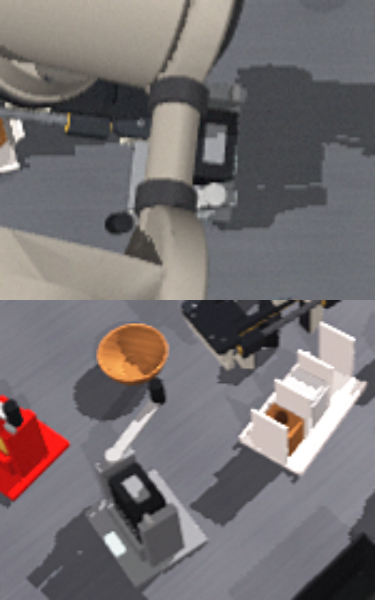

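```bash
python3 - <<'E'
from h import *
c=np.array([.549,-.2635,0]);M=R.from_euler('z',-8.4,degrees=True).as_matrix()
for n in ("top","scene"):
    for d in (np.load(f"pics/{n}0.npz")['d'],look(n)[1]):
        P=(cloud(n,d)-c)@M*1000; Q=P[(P[:,:,0]>36)&(P[:,:,0]<56)&(abs(P[:,:,1])<27)&(P[:,:,2]>80)&(P[:,:,2]<200)]
        for lo in range(-27,27,6):
            q=Q[(Q[:,1]>=lo)&(Q[:,1]<lo+6)][:,2]; print(n,lo,len(q),np.percentile(q,[50,95]).round(1) if len(q) else '')
goto(.4811,-.1696,.2,104.4)
E
```

```text
top -27 6 [101.8 105.1]
top -21 15 [102.2 104.5]
top -15 21 [110.2 112.7]
top -9 30 [104.2 111.5]
top -3 19 [103.2 104.7]
top 3 23 [103.  105.4]
top 9 22 [101.8 105.1]
top 15 23 [102.7 105.9]
top 21 23 [ 95.5 104.3]
top -27 5 [102.7 104.5]
top -21 16 [102.7 105.5]
top -15 20 [110.9 114.4]
top -9 31 [102.8 112. ]
top -3 23 [102.8 104.8]
top 3 14 [103.3 104.6]
top 9 3 [103.8 105.1]
top 15 0 
top 21 0 
scene -27 11 [ 94.4 107. ]
scene -21 25 [103.4 109.5]
scene -15 31 [104.6 115.9]
scene -9 25 [102.  112.9]
scene -3 22 [102.7 106.8]
scene 3 23 [102.6 107.7]
scene 9 25 [103.2 107.1]
scene 15 23 [103.8 108.8]
scene 21 7 [101.4 103.9]
scene -27 12 [ 93.5 105.6]
scene -21 27 [102.5 106.8]
scene -15 30 [107.2 114.9]
scene -9 21 [103.1 113.3]
scene -3 26 [102.2 108.4]
scene 3 23 [102.3 108.8]
scene 9 25 [101.9 107.6]
scene 15 25 [102.5 106.9]
scene 21 7 [102.9 105.7]
t 23.65 pos [ 0.5777 -0.0666  0.2296] rpy [ 1.7999e+02  1.0000e-02 -8.4700e+00] F [-0.1  0.2  0. ] open 0.0737 grip 0.0
cm [-8.04 11.61  2.96] rotvec [-0.    0.   -1.97]
```

Emit:
play_rows:
  rows:
    - [-8,11.6,0,0,0,-1.97,0.8]
    - [-8,11.6,0,0,0,-1.97,0.8]
    - [-8,11.6,0,0,0,-1.97,0.8]
    - [-8,11.6,0,0,0,-1.97,0.8]
    - [-8,11.6,0,0,0,-1.97,0.8]
    - [-8,11.6,0,0,0,-1.97,0.8]
    - [-8,11.6,0,0,0,-1.97,0.8]
    - [-8,11.6,0,0,0,-1.97,0.8]
    - [-8,11.6,0,0,0,-1.97,0.8]
    - [-8,11.6,0,0,0,-1.97,0.8]
    - [-8,11.6,0,0,0,-1.97,0.8]
    - [-8,11.6,0,0,0,-1.97,0.8]
    - [-8,11.6,0,0,0,-1.97,0.8]
    - [-8,11.6,0,0,0,-1.97,0.8]
    - [-8,11.6,0,0,0,-1.97,0.8]
    - [-8,11.6,0,0,0,-1.97,0.8]
    - [-8,11.6,0,0,0,-1.97,0.8]

```text
time: 25.35
tool_pos: [0.4817, -0.1689, 0.2297]
tool_rot: [3.142, -0.0, 1.822]
contact_force: [-0.3, 0.3, -0.1]
opening: 0.0733
grip_force: 0.0
```

```bash
python3 - <<'E'
from h import *
goto(.4811,-.1696,.137,104.4)
E
```

```text
t 25.35 pos [ 0.4817 -0.1689  0.2297] rpy [180.    -0.   104.39] F [-0.3  0.3 -0.1] open 0.0733 grip 0.0
cm [-0.06 -0.07  9.27] rotvec [ 0. -0. -0.]
```

Emit:
play_rows:
  rows:
    - [0,0,3,0,0,0,0.8]
    - [0,0,6,0,0,0,0.8]
    - [0,0,8,0,0,0,0.8]
    - [0,0,9.3,0,0,0,0.8]
    - [0,0,9.3,0,0,0,0.8]
    - [0,0,9.3,0,0,0,0.5]
    - [0,0,9.3,0,0,0,0.3]
    - [0,0,9.3,0,0,0,0.15]
    - [0,0,9.3,0,0,0,0.15]
    - [0,0,9.3,0,0,0,0.15]
    - [0,0,9.3,0,0,0,0.15]
    - [0,0,9.3,0,0,0,0.15]
    - [0,0,9.3,0,0,0,0.15]
  squeeze: 8

```text
time: 26.65
tool_pos: [0.4817, -0.1684, 0.1367]
tool_rot: [-3.141, -0.0, 1.824]
contact_force: [-0.3, 0.4, 1.2]
opening: 0.0175
grip_force: 8.0
```

```bash
python3 - <<'E'
from h import *
s=robot.observe(); t=s['tool_pos']; M=R.from_euler('xyz',s['tool_rot'])
goto(*t,104.4)
h=np.array([.5035,-.2568]); r=t[:2]-h; L=np.hypot(*r); a0=np.degrees(np.arctan2(r[1],r[0])); print('L',L,'ang',a0, a0+8.4)
yaw0=np.degrees(s['tool_rot'][2])
tot=a0+8.4
for f in list(np.arange(6,tot,6))+[tot,tot+2]:
    a=np.radians(a0-f); q=h+.0905*np.array([np.cos(a),np.sin(a)]); dv=M.inv().apply([*(q-t[:2]),0])*100
    print([round(dv[0],2),round(dv[1],2),0,0,0,round(np.radians(f),3),0.15])
E
```

```text
t 26.65 pos [ 0.4817 -0.1684  0.1367] rpy [-1.7999e+02 -2.0000e-02  1.0450e+02] F [-0.3  0.4  1.2] open 0.0175 grip 8.0
cm [0. 0. 0.] rotvec [-0.    -0.     0.002]
L 0.09106423370658966 ang 103.87645175602655 112.27645175602656
[np.float64(-0.12), np.float64(0.94), 0, 0, 0, np.float64(0.105), 0.15]
[np.float64(-0.27), np.float64(1.88), 0, 0, 0, np.float64(0.209), 0.15]
[np.float64(-0.53), np.float64(2.79), 0, 0, 0, np.float64(0.314), 0.15]
[np.float64(-0.88), np.float64(3.67), 0, 0, 0, np.float64(0.419), 0.15]
[np.float64(-1.32), np.float64(4.51), 0, 0, 0, np.float64(0.524), 0.15]
[np.float64(-1.84), np.float64(5.3), 0, 0, 0, np.float64(0.628), 0.15]
[np.float64(-2.45), np.float64(6.03), 0, 0, 0, np.float64(0.733), 0.15]
[np.float64(-3.12), np.float64(6.69), 0, 0, 0, np.float64(0.838), 0.15]
[np.float64(-3.87), np.float64(7.28), 0, 0, 0, np.float64(0.942), 0.15]
[np.float64(-4.67), np.float64(7.79), 0, 0, 0, np.float64(1.047), 0.15]
[np.float64(-5.51), np.float64(8.21), 0, 0, 0, np.float64(1.152), 0.15]
[np.float64(-6.4), np.float64(8.54), 0, 0, 0, np.float64(1.257), 0.15]
[np.float64(-7.32), np.float64(8.77), 0, 0, 0, np.float64(1.361), 0.15]
[np.float64(-8.26), np.float64(8.91), 0, 0, 0, np.float64(1.466), 0.15]
[np.float64(-9.2), np.float64(8.95), 0, 0, 0, np.float64(1.571), 0.15]
[np.float64(-10.15), np.float64(8.89), 0, 0, 0, np.float64(1.676), 0.15]
[np.float64(-11.08), np.float64(8.73), 0, 0, 0, np.float64(1.78), 0.15]
[np.float64(-12.0), np.float64(8.48), 0, 0, 0, np.float64(1.885), 0.15]
[np.float64(-12.63), np.float64(8.24), 0, 0, 0, np.float64(1.96), 0.15]
[np.float64(-12.92), np.float64(8.11), 0, 0, 0, np.float64(1.995), 0.15]
```

Emit:
play_rows:
  rows:
    - [-0.1,0.9,0,0,0,0.105,0.15]
    - [-0.3,1.9,0,0,0,0.21,0.15]
    - [-0.5,2.8,0,0,0,0.315,0.15]
    - [-0.9,3.7,0,0,0,0.42,0.15]
    - [-1.3,4.5,0,0,0,0.525,0.15]
    - [-1.8,5.3,0,0,0,0.63,0.15]
    - [-2.4,6.0,0,0,0,0.73,0.15]
    - [-3.1,6.7,0,0,0,0.84,0.15]
    - [-3.9,7.3,0,0,0,0.94,0.15]
    - [-4.7,7.8,0,0,0,1.05,0.15]
    - [-5.5,8.2,0,0,0,1.15,0.15]
    - [-6.4,8.5,0,0,0,1.26,0.15]
    - [-7.3,8.8,0,0,0,1.36,0.15]
    - [-8.3,8.9,0,0,0,1.47,0.15]
    - [-9.2,8.9,0,0,0,1.57,0.15]
    - [-10.2,8.9,0,0,0,1.68,0.15]
    - [-10.2,8.9,0,0,0,1.68,0.15]
    - [-10.2,8.9,0,0,0,1.68,0.15]

```text
time: 28.45
tool_pos: [0.5931, -0.245, 0.1367]
tool_rot: [-3.141, 0.001, 0.146]
contact_force: [-2.7, -1.0, 2.5]
opening: 0.0174
grip_force: 8.0
```

```bash
cat > arc.py <<'E'
from h import *
s=robot.observe(); t=s['tool_pos']; M=R.from_euler('xyz',s['tool_rot'])
goto(*t,-8.4)
h=np.array([.5035,-.2568]); r=t[:2]-h; a0=np.degrees(np.arctan2(r[1],r[0])); print('L',np.hypot(*r),'ang',a0+8.4)
for f in list(np.arange(4,a0+8.3,4))+[a0+8.4,a0+9.4,a0+10.4]:
    a=np.radians(a0-f); q=h+.0905*np.array([np.cos(a),np.sin(a)]); dv=M.inv().apply([*(q-t[:2]),0])*100
    print(np.round([dv[0],dv[1],np.radians(f)],3))
E
python3 arc.py
```

```text
t 28.45 pos [ 0.5931 -0.245   0.1367] rpy [-1.7999e+02  3.0000e-02  8.3800e+00] F [-2.7 -1.   2.5] open 0.0174 grip 8.0
cm [0. 0. 0.] rotvec [-0.     0.001  0.293]
L 0.09041948862299776 ang 15.908983092322623
[-0.024  0.631  0.07 ]
[-0.099  1.258  0.14 ]
[-0.218  1.878  0.209]
[-0.376  2.475  0.278]
[-0.423  2.626  0.295]
[-0.473  2.776  0.313]
```

Emit:
play_rows:
  rows:
    - [0,0.6,0,0,0,0.07,0.15]
    - [-0.1,1.2,0,0,0,0.14,0.15]
    - [-0.2,1.8,0,0,0,0.21,0.15]
    - [-0.3,2.2,0,0,0,0.25,0.15]
    - [-0.4,2.4,0,0,0,0.28,0.15]
    - [-0.4,2.5,0,0,0,0.28,0.15]
    - [-0.4,2.5,0,0,0,0.28,0.15]
    - [-0.4,2.5,0,0,0,0.28,0.15]

```text
time: 29.25
tool_pos: [0.5929, -0.2699, 0.1366]
tool_rot: [-3.141, 0.001, -0.135]
contact_force: [-3.1, 0.5, 3.0]
opening: 0.0179
grip_force: 8.0
```

```bash
python3 arc.py
```

```text
t 29.25 pos [ 0.5929 -0.2699  0.1366] rpy [-1.7998e+02  4.0000e-02 -7.7300e+00] F [-3.1  0.5  3. ] open 0.0179 grip 8.0
cm [0. 0. 0.] rotvec [-0.     0.001  0.012]
L 0.09036584274758824 ang 0.08100206470769677
[0.013 0.013 0.001]
[0.01  0.171 0.019]
[0.004 0.329 0.036]
```

Force is still low, so no stop felt yet. Push on in small steps.

Emit:
play_rows:
  rows:
    - [0,0.1,0,0,0,0.01,0.15]
    - [0,0.2,0,0,0,0.01,0.15]
    - [0,0.2,0,0,0,0.01,0.15]
    - [0,0.2,0,0,0,0.01,0.15]
  squeeze: 15

```text
time: 29.65
tool_pos: [0.5929, -0.2701, 0.1366]
tool_rot: [-3.138, 0.001, -0.145]
contact_force: [-2.7, 6.4, 4.8]
opening: 0.0178
grip_force: 15.0
```

Emit:
play_rows:
  rows:
    - [0,0.1,0,0,0,0,0.15]
    - [0,0.1,0,0,0,0,0.15]
    - [0,0,0,0,0,0,0.15]
    - [0,-0.1,0,0,0,0,0.15]
    - [0,-0.15,0,0,0,0,0.2]
    - [0,-0.15,0,0,0,0,0.25]
    - [0,-0.15,0,0,0,0,0.3]
    - [0,-0.15,0,0,0,0,0.35]
    - [0,-0.15,0,0,0,0,0.35]
    - [0,-0.15,-1,0,0,0,0.35]
    - [0,-0.15,-3,0,0,0,0.35]
    - [0,-0.15,-6,0,0,0,0.35]
    - [0,-0.15,-9,0,0,0,0.35]
    - [0,-0.15,-10,0,0,0,0.35]

```text
time: 31.05
tool_pos: [0.5943, -0.2715, 0.2412]
tool_rot: [3.139, -0.006, -0.146]
contact_force: [-0.4, -0.5, 1.1]
opening: 0.0321
grip_force: 0.0
```

Emit:
play_rows:
  rows:
    - [0,-4,0,0,0,0,0.5]
    - [0,-8,0,0,0,0,0.5]
    - [0,-12,0,0,0,0,0.5]
    - [0,-16,0,0,0,0,0.5]
    - [0,-20,0,0,0,0,0.5]
    - [0,-24,0,0,0,0,0.5]
    - [0,-24,0,0,0,0,0.5]
    - [0,-24,0,0,0,0,0.5]

```text
time: 31.85
tool_pos: [0.6279, -0.0325, 0.2362]
tool_rot: [3.141, 0.001, -0.144]
contact_force: [-0.1, -0.1, -0.8]
opening: 0.046
grip_force: 0.0
```

```bash
python3 - <<'E'
from h import *
ims=[]; c=np.array([.549,-.2635,0]);M=R.from_euler('z',-8.4,degrees=True).as_matrix()
for n in ("top","scene"):
    p,d=look(n); C=cloud(n,d); Z=C[:,:,2]; ims.append(p); P=(C-c)@M*1000
    b=(abs(P[:,:,0])<70)&(abs(P[:,:,1])<60)
    for nm,lo,hi in (('lever',.108,.119),('knob',.134,.148)):
        for m in comps(b&(Z>lo)&(Z<hi)): print(n,nm,m.sum(),rect(C[m]),P[m].mean(0).round(1))
T=np.vstack([cv2.resize(ims[0][150:270,320:470],(375,300)),cv2.resize(ims[1][190:330,150:325],(375,300))]); cv2.imwrite("pics/g5.png",T[:,:,::-1])
print(robot.observe()['time'],robot.observe()['tool_pos'])
E
```

```text
top lever 309 (array([ 548.5, -261.3]), array([ 19.5, 105.8]), 84.2) [ -7.2   1.  112.2]
top knob 62 (array([ 592.9, -269.1]), array([15.5, 15.6]), 88.4) [ 44.4   1.2 140.3]
scene lever 176 (array([ 536.7, -260.6]), array([18.3, 89.2]), 83.7) [-1.640e+01 -1.000e-01  1.144e+02]
scene lever 34 (array([ 595.5, -274. ]), array([24.3, 12.8]), 62.9) [ 46.9  -6.2 113.6]
scene knob 53 (array([ 591.9, -269.4]), array([16.8, 16.6]), 52.2) [ 44.8  -0.4 142. ]
31.95 [ 0.62784314 -0.03424971  0.23634925]
```

View pics/g5.png

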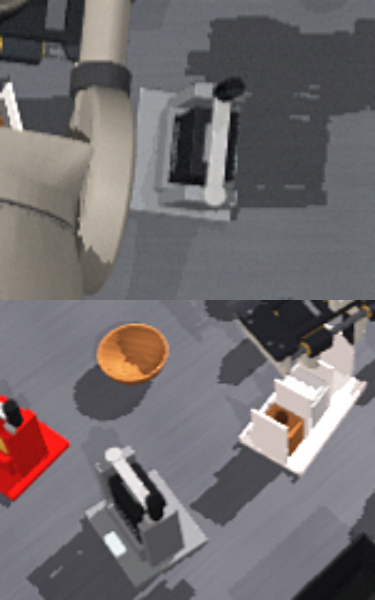

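The lever lies shut along the dock over the seated pack, and the arm is clear.

```bash
python3 -c "
from cell import robot
print(robot.hand_in())"
```

```text
the job is handed in; nothing more can be done
None
```

The job is handed in at about 32 s: the pack was stood on the cork mat, regrasped by its broad faces and seated in the dock, then the lever was closed against its stop; the hand-in gave no verdict.

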